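# Jack up the moisture meter and hold it for a new foot

### The job

The coffee lab's moisture meter has lost a foot: stand the blue hand jack flat on the bench with its saddle centred under the marked lift point of the meter's yellow bracket, and let go of it. Pump the red handle pad through a full stroke so that the meter lifts, let the handle come all the way back up so that the meter settles, then press it fully down again and finish while still holding it down with the meter raised on the jack. Touch the meter with nothing but the jack, and leave the mug, the remote and the orange tin alone.

Things in the scene. Friction and masses are not known exactly. Their poses are not given: they have to be found in the camera images.
- jack: Loose blue hand jack, 0.9 kg. Origin: base underside below the grip block; x to the saddle, z up. Base plate x -155 to +100 mm, 64 wide, 10 thick. Upright grip block (blue, black cap) at the origin: 36 mm along x, 34 across y, top 96 up; grasp its top across y from above. Saddle axis at x = +70; handle pivot at x = -42, 50 up, bar running to -x. Between block and saddle nothing is above 24.
- saddle_top (a point): Centre of the top face of the jack's saddle, a black rubber-faced disc of 34 mm diameter; 46 mm above the bench with the handle up; it rises with the handle, 50 mm per rad, to 71 mm.
- jack_handle (a joint): Pump handle: 0 = up (bar 0.5 rad above level, its spring brings it back there), 0.5 = fully down on its stop (bar level). The saddle follows it both ways with no catch, so the load comes down when the handle is let up. Pressing the pad takes 2 to 4 N empty, 8 to 14 N near the bottom under the meter.
- handle_pad (a point): Centre of the top face of the red pad (36 mm along the bar, 40 across, 12 thick) at the end of the pump handle, 105 mm from the pivot. In the jack's frame: x = -131, z = 106 mm with the handle up; x = -147, z = 56 mm fully down. Press it from above, for instance with shut fingers.
- meter_stand: Fixed rubber strip under the moisture meter's far feet, on which it tips. Origin: on the bench straight below the lift point; y points level from there into the meter, x along its side. Meter: white housing with blue skirt, 220 mm along x, y from +32 to +218, top 112 up (sample cup lid to 132). Under the bracket it is open from -y and both ends: bring the jack in with its x along this y.
- lift_point (a point): Marked lift point: underside of the meter's yellow bracket, 58 mm above the bench with the meter down, below the red ring with white centre on the bracket's top. Bracket: 6 mm plate, 60 wide along the meter's side; the lift point is 32 mm from the housing and 27 from the free edge. The jack with its handle up goes in under it with 12 mm to spare.
- meter (a joint): Tip angle of the meter about its far feet: 0 = standing level; grows as the bracket side is raised, 4.9 mrad per mm of lift; about 0.06 with the jack fully pumped.
- mug: Bystander: steel mug, 80 mm diameter, 85 high; origin at the centre of its underside.
- remote: Bystander: white handheld remote with black buttons, 115 x 45 x 14 mm; origin at the centre of its underside.
- sample_tin: Bystander: orange tin, 66 mm diameter, 70 high; origin at the centre of its underside.

How it is judged (in metres and radians):
On the way, in this order (a step that is already met when the one before it is completed fails the run):
1. the jack stands flat on the bench, let go, handle up, its saddle within 12 mm of straight under the lift point (horizontal distance between saddle_top and lift_point below 0.012 m and angle between jack's own z axis and vertical below 0.06 rad and height (world z) of jack below 0.004 m and value of joint jack_handle below 0.08 rad and value of joint meter below 0.01 rad and contact force between the fingers and jack below 0.5 N), for 0.2 s.
2. first stroke: handle down to 0.4 rad or more, meter lifted by the jack (value of joint jack_handle above 0.4 rad and value of joint meter above 0.025 rad and contact force between jack and meter_stand above 2 N), for 0.1 s.
3. handle back up (under 0.1 rad), meter standing level again (value of joint jack_handle below 0.1 rad and value of joint meter below 0.006 rad), for 0.1 s.
At the end, for the whole second after the job is handed in: Fingers hold the handle down (0.4 rad or more, over 2 N), the meter is tipped up over 0.025 rad and rests on the jack (over 2 N), the saddle is within 12 mm of straight under the lift point, the jack is flat and still on the bench, and the robot does not touch the meter (all of step 2 and horizontal distance between saddle_top and lift_point below 0.012 m and angle between jack's own z axis and vertical below 0.06 rad and height (world z) of jack below 0.004 m and contact force between the fingers and jack above 2 N and contact force between each of the arm, the fingers and meter_stand below 0.5 N and linear speed of jack below 0.02 m/s); the arm keeps its last pose, push and grip.
It fails at once if the robot pushes or lifts the meter itself (over 3 N) (contact force between any of the fingers, the arm and meter_stand above 3 N).
It fails at once if the jack is tipped over (angle between jack's own z axis and vertical above 0.6 rad).
It fails at once if a bystander is moved more than 20 mm (distance of any of mug, remote, sample_tin from where it was at the start of the episode above 0.02 m).
It also fails if it takes over 61 s, if anything falls off the work surface, if the arm or the gripper's body presses on something with over 40 N, if the wrist force passes 120 N, or if a joint passes its speed limit or range.

### The arm

A 6-joint arm with a two-finger parallel gripper is mounted at the origin on the work surface. World frame = base frame: x ahead of the robot, y to its left, z up, the work surface at z = 0. Lengths are in mm, angles in rad, forces in N, time in s.
With the tool pointing down it reaches from about 300 to 775 mm from the base axis. Payload 14.6 kg.
Tool frame: the origin (TCP) lies at the very end of the fingers, on their centre line; the grasp point (between the pads) lies 19 mm behind it; z points along the fingers, y is the line along which they close (so a half turn about z gives the same grasp; the last joint's range is limited). The gripper opens to 94 mm and grips with 3 to 60 N. Pads are 16 mm wide; open, the fingers measure 119 mm over their backs; the gripper's body (75 mm by 177 mm) begins 78 mm behind the grasp point.
Start: joints at [-1.249, 0.3, 1.521, -0, 1.321, -0.067], TCP at [208.485, -508.943, 205.446] pointing down, gripper open.
Joint ranges: [-3.03, 3.03], [-0.79, 2.21], [0.23, 2.52], [-1.04, 4.18], [0, 3.07], [-2.55, 2.55]. Speed limits (rad/s): [2.22, 2.22, 2.57, 3.14, 3.14, 3.14].

### API

Orientations are given as [roll, pitch, yaw] about the fixed x, y, z axes, in that order (R = Rz(yaw) Ry(pitch) Rx(roll)).
In Python, from cell import manip gives the robot as it stands. The module is installed in compiled form; this text tells all that it offers.
- The arm moves only by the shell command python3 -m inch 'ROWS' [FORCE]. ROWS is JSON, a list of rows, each an object of numbers: "gripper": the opening, from 0 (shut) to 1 (fully open); "dx", "dy", "dz": the shift along the world's x, y, z in m; "wx", "wy", "wz": the turn, a rotation vector about the world's x, y, z in degrees. A call has exactly 5 rows; each row is the pose to reach, as a shift and turn from the pose commanded when the call began; what a row does not reach only later rows make up. A row lasts 1/12 s, in which the tool goes at most 41.7 mm and 7.16 degrees, less where a joint would pass 70% of its speed; a pose out of reach is approached as far as the arm can. A call with a gripper value outside its range is refused whole. The fingers move at their own pace and stop on an object; FORCE is the grip in N (left out, the last holds). Time passes only in rows, so rows that repeat a pose let the fingers close, or fill a call up. It gives the time, the measured TCP pose, the force, the opening and the grip force at its end, in the units of the state.
- manip.read_state(): the state, without advancing time (a new reading comes with each control period).
- manip.camera(name): name is "scene" or "top"; returns the picture (480x640x3 uint8, blue, green, red); there is no depth.
- manip.camera_info(name): a dict with "camera_matrix" (3x3 intrinsics, pixels), "R" (3x3) and "t" (3): a world point X has camera coordinates R X + t. Camera axes: x right, y down, z forward; pixel columns grow to the right and rows downward; lengths in mm; the calibration is good to about 2 mm. A picture is of the moment at which its call begins. camera_info takes no time and is no camera call.
- manip.sign_off(): hands the job in; it is judged then, once.
The state is a dict: "clock": time; "joints": joint angles; "qd": joint speeds; "effort": joint torques, N m; "eef_pos": TCP position; "eef_rot": TCP orientation; "wrist_force": force on the tool from outside, world axes, zero at the start; "moment": the same for the moment, N m; "finger_gap": finger opening in mm; "finger_force": force on a finger pad.
Only numpy, scipy, OpenCV 4.12 (cv2) and the standard library are available. Lean on these libraries where they do the work, as an engineer would, in place of code of your own. Each camera call takes 0.05 s, during which the arm holds its last target. There are 200 camera calls.

## Working session

There is one attempt and no reset: what is moved stays moved. The work goes in short steps, Python scripts to look and compute and a shell command to move; the robot and the scene stay as the last step left them, time stands still between calls to the robot, and variables do not carry over. Pictures are saved under pics/ and viewed, at most 10 in all, crops included, and the job is handed in when it is done.

```bash
mkdir -p pics
python3 - <<'E'
from cell import manip
import cv2
for n in("scene","top"):
    cv2.imwrite(f"pics/{n}0.png",manip.camera(n)); print(n,manip.camera_info(n))
print(manip.read_state())
E
```

```text
scene {'camera_matrix': array([[609.00011288,   0.        , 318.31555765],
       [  0.        , 609.00011288, 245.44599222],
       [  0.        ,   0.        ,   1.        ]]), 'R': array([[ 0.8793942 ,  0.47593959,  0.01213899],
       [ 0.39593781, -0.71694022, -0.57378565],
       [-0.26438438,  0.50939005, -0.81891555]]), 't': array([-507.02483162, -156.12457429, 1488.28709028])}
top {'camera_matrix': array([[507.35375918,   0.        , 324.5609868 ],
       [  0.        , 507.35375918, 250.29692564],
       [  0.        ,   0.        ,   1.        ]]), 'R': array([[ 0.0099937 , -0.9999476 , -0.00221714],
       [-0.99103127, -0.00960906, -0.13328422],
       [ 0.13325593,  0.00352926, -0.99107538]]), 't': array([  14.85514366,  572.69562803, 1127.21204895])}
{'clock': 0.1, 'joints': array([-1.24859515e+00,  3.00396100e-01,  1.52147090e+00, -2.79199010e-05,
        1.32074413e+00, -6.65732066e-02]), 'qd': array([ 0.00088431, -0.0009815 , -0.00073511, -0.0020842 , -0.00039998,
       -0.0001275 ]), 'effort': array([ 1.65874961e-03, -5.32638216e+01, -3.53283799e+01,  7.09431642e-02,
        2.33953045e-02, -3.91968604e-05]), 'eef_pos': array([ 208.41176944, -508.73741704,  204.97409074]), 'eef_rot': array([-3.14057463e+00, -4.07685946e-05,  3.88781290e-01]), 'wrist_force': array([1.09685232, 0.08208925, 0.66349521]), 'moment': array([-0.00099416, -0.0222471 , -0.02570636]), 'finger_force': 0.0, 'finger_gap': 94.13442154202687}
```

View pics/scene0.png

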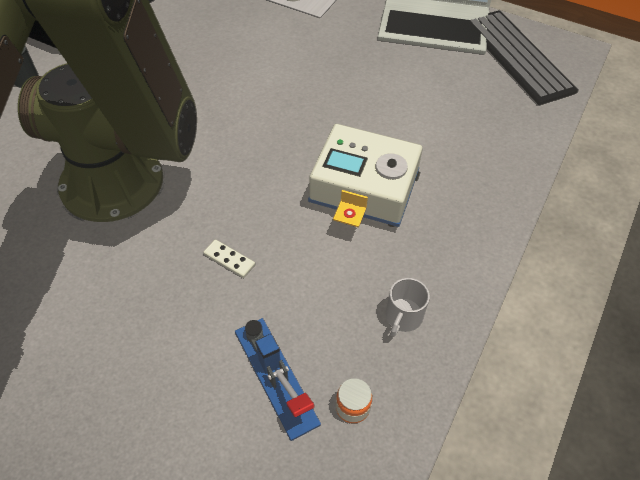

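View pics/top0.png

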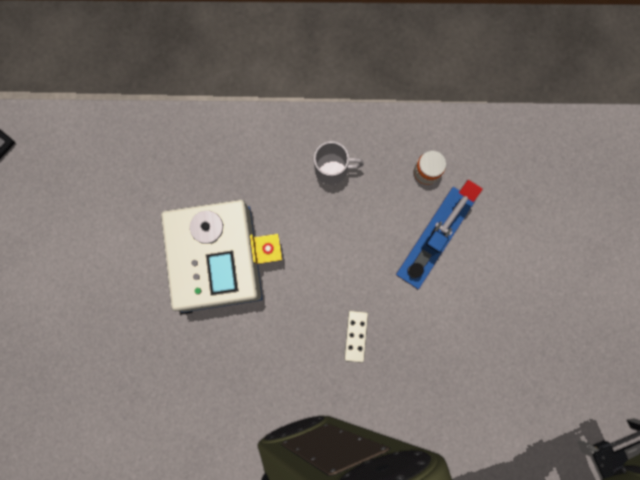

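The scene view shows the meter with its ring at (349,213), and the jack with its saddle at (253,328) and pad at (301,404). In the top view the ring is at (268,248), the saddle at (416,271) and the pad at (470,190). The tin stands next to the jack's handle.

```bash
cat > h.py <<'E'
import numpy as np, cv2
from cell import manip
def ray(n,p):
    c=manip.camera_info(n);R,t,K=map(np.array,(c["R"],c["t"],c["camera_matrix"]))
    d=R.T@np.linalg.inv(K)@[p[0],p[1],1]; return -R.T@t,d/np.linalg.norm(d)
def plane(n,p,z):
    o,d=ray(n,p); return o+d*(z-o[2])/d[2]
def tri(ps,pt):
    A=np.zeros((3,3));b=np.zeros(3);L=[]
    for n,p in(("scene",ps),("top",pt)):
        o,d=ray(n,p);M=np.eye(3)-np.outer(d,d);A+=M;b+=M@o;L.append((o,M))
    X=np.linalg.solve(A,b); return X,[np.linalg.norm(M@(X-o)) for o,M in L]
def blob(im,lo,hi,box=None,k=0):
    h=cv2.cvtColor(im,cv2.COLOR_BGR2HSV);m=cv2.inRange(h,np.array(lo),np.array(hi))
    if lo[0]==0 and hi[0]<=8: m|=cv2.inRange(h,np.array([172,lo[1],lo[2]]),np.array([180,255,255]))
    if box: q=np.zeros_like(m);x0,y0,x1,y1=box;q[y0:y1,x0:x1]=255;m&=q
    cs=sorted(cv2.findContours(m,cv2.RETR_EXTERNAL,cv2.CHAIN_APPROX_NONE)[0],key=cv2.contourArea)
    c=cs[-1];M=cv2.moments(c);return np.array([M["m10"]/M["m00"],M["m01"]/M["m00"]]),c
E
python3 - <<'E'
from h import *
np.set_printoptions(precision=1,suppress=True)
s=cv2.imread("pics/scene0.png");t=cv2.imread("pics/top0.png")
R=((0,130,90),(8,255,255))
rs,_=blob(s,*R,(330,200,370,230));rt,_=blob(t,*R,(250,230,290,265))
print("ring",rs,rt,tri(rs,rt),plane("top",rt,64),plane("scene",rs,64))
ps,c1=blob(s,*R,(270,380,330,430));pt,c2=blob(t,*R,(440,170,500,215))
print("pad",ps,pt,tri(ps,pt),plane("top",pt,106))
K=((0,0,0),(180,255,60))
for box_s,box_t in [((235,310,265,340),(400,255,430,285))]:
    a,ca=blob(s,*K,box_s);b,cb=blob(t,*K,box_t)
    print("saddle",a,b,cv2.contourArea(ca),cv2.contourArea(cb),tri(a,b),plane("top",b,46))
# jack base
B=((100,120,40),(125,255,255))
b,c=blob(t,*B,(380,160,500,300)); r=cv2.minAreaRect(c)
print("blue top",r,[plane("top",p,10)[:2] for p in cv2.boxPoints(r)])
# yellow bracket & housing
for n,im,bx in(("top",t,(245,225,295,270)),("scene",s,(325,190,375,230))):
    y,c=blob(im,(20,120,100),(35,255,255),bx);r=cv2.minAreaRect(c);print(n,"yel",cv2.boxPoints(r).tolist())
    if n=="top": print([plane(n,p,64)[:2] for p in cv2.boxPoints(r)])
h,c=blob(t,(15,0,170),(45,70,255),(150,190,262,320));r=cv2.minAreaRect(c);print("housing",r,[plane("top",p,112)[:2] for p in cv2.boxPoints(r)])
# bystanders (rough, for clearance)
print("mug",plane("top",(331,160),85),"tin",plane("top",(432,164),70),"remote",plane("top",(357,336),14))
big=lambda im,x0,y0,x1,y1:cv2.resize(im[y0:y1,x0:x1],(400,400),interpolation=cv2.INTER_CUBIC)
cv2.imwrite("pics/c.png",np.hstack([big(s,225,310,335,420),big(t,385,180,495,290)]))
E
```

```text
ring [349. 213.] [267.6 248. ] (array([573.1, 148.6,  64. ]), [np.float64(0.1445723579275023), np.float64(0.14457235792734513)]) [573.  148.5  64. ] [573.2 148.7  64. ]
pad [300.1 404.5] [470.5 190.1] (array([ 701.3, -300.2,  101.2]), [np.float64(0.14688691862183983), np.float64(0.14688691862193945)]) [ 699.9 -298.9  106. ]
saddle [252.9 328. ] [415.5 270.2] 176.5 158.5 (array([ 528.5, -187.7,   38.5]), [np.float64(0.03883528582476714), np.float64(0.03883528582476223)]) [ 527.8 -186.3   46. ]
blue top ((435.2072448730469, 237.5497283935547), (26.075944900512695, 104.10281372070312), 32.93869400024414) [array([ 521.7, -146.9]), array([ 732.6, -284.1]), array([ 698.4, -335.4]), array([ 489.1, -197.6])]
top yel [[249.1004638671875, 234.2532958984375], [278.117919921875, 230.38430786132812], [282.10919189453125, 260.31878662109375], [253.09173583984375, 264.1877746582031]]
[array([604., 191.]), array([613.4, 125.8]), array([545.5, 115.3]), array([536.1, 180.1])]
scene yel [[332.5005798339844, 219.5537567138672], [342.4994201660156, 188.4462432861328], [369.2046203613281, 197.03004455566406], [359.2057800292969, 228.13755798339844]]
housing ((207.03245544433594, 253.9046630859375), (100.16392517089844, 85.48162078857422), 82.23483276367188) [array([647.4, 383.7]), array([674.9, 200.1]), array([459.5, 164.6]), array([433.3, 343.4])]
mug [772.2   7.8  85. ] tin [ 769.7 -223.2   70. ] remote [378.2 -55.8  14. ]
```

View pics/c.png

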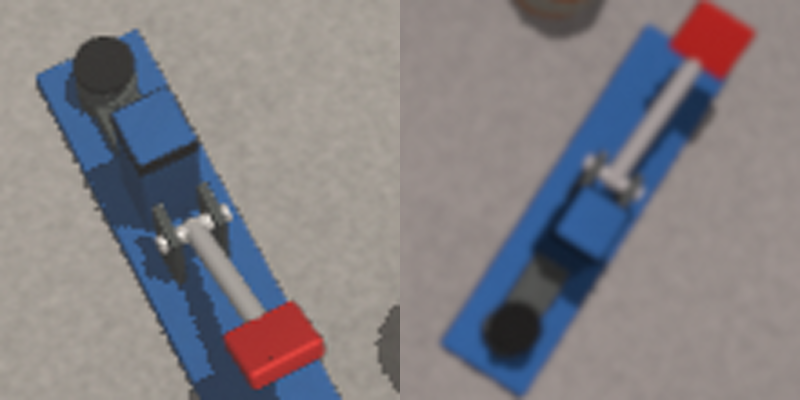

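The crop shows the block top at about (437,242) in the top view, the black saddle, and the handle up. The ring triangulates to z=64.0, as it should. The jack x axis points at 146.9° and the meter y axis at about 98.8°. Next I move above the block and turn.

```bash
python3 - <<'E'
from h import *
t=cv2.imread("pics/top0.png")
print(plane("top",(437.3,242),96), plane("top",(415.5,270.2),46))
E
python3 -m inch '[{"dx":0.019,"dy":0.0142,"wz":6.2},{"dx":0.038,"dy":0.0284,"wz":12.4},{"dx":0.057,"dy":0.0426,"wz":18.6},{"dx":0.076,"dy":0.0568,"wz":24.8},{"dx":0.0947,"dy":0.0708,"wz":31.15}]'
python3 -m inch '[{"dx":0.019,"dy":0.0142,"wz":6.2},{"dx":0.038,"dy":0.0284,"wz":12.4},{"dx":0.057,"dy":0.0426,"wz":18.6},{"dx":0.076,"dy":0.0568,"wz":24.8},{"dx":0.0947,"dy":0.0708,"wz":31.15}]'
python3 -m inch '[{"dx":0.019,"dy":0.0142,"wz":6.2},{"dx":0.038,"dy":0.0284,"wz":12.4},{"dx":0.057,"dy":0.0426,"wz":18.6},{"dx":0.076,"dy":0.0568,"wz":24.8},{"dx":0.0947,"dy":0.0708,"wz":31.15}]'
python3 -m inch '[{"dx":0.019,"dy":0.0142,"wz":6.2},{"dx":0.038,"dy":0.0284,"wz":12.4},{"dx":0.057,"dy":0.0426,"wz":18.6},{"dx":0.0947,"dy":0.0708,"wz":31.15},{"dx":0.0947,"dy":0.0708,"wz":31.15}]'
python3 -m inch '[{"dx":0},{"dx":0},{"dx":0},{"dx":0},{"dx":0}]'
```

```text
[ 585.46353218 -226.01326294   96.        ] [ 527.92485023 -186.34431695   46.        ]validation failed for argument at $[0]...
validation failed for argument at $[0]...
validation failed for argument at $[0]...
validation failed for argument at $[0]...
validation failed for argument at $[0]...
```

The rows were refused, probably because each one needs every key.

```bash
python3 -m inch '[{"gripper":1,"dx":0.019,"dy":0.014,"dz":0,"wx":0,"wy":0,"wz":6.2},{"gripper":1,"dx":0.038,"dy":0.028,"dz":0,"wx":0,"wy":0,"wz":12.4},{"gripper":1,"dx":0.057,"dy":0.042,"dz":0,"wx":0,"wy":0,"wz":18.6},{"gripper":1,"dx":0.076,"dy":0.057,"dz":0,"wx":0,"wy":0,"wz":24.8},{"gripper":1,"dx":0.095,"dy":0.071,"dz":0,"wx":0,"wy":0,"wz":31.1}]'
```

```text
clock: 0.52
eef_pos: [304.2, -437.0, 205.2]
eef_rot: [-3.141, -0.0, 0.937]
wrist_force: [0.2, -1.3, 0.1]
finger_gap: 94.1
finger_force: 0.0
```

```bash
python3 -m inch '[{"gripper":1,"dx":0.019,"dy":0.014,"dz":0,"wx":0,"wy":0,"wz":6.2},{"gripper":1,"dx":0.038,"dy":0.028,"dz":0,"wx":0,"wy":0,"wz":12.4},{"gripper":1,"dx":0.057,"dy":0.042,"dz":0,"wx":0,"wy":0,"wz":18.6},{"gripper":1,"dx":0.076,"dy":0.057,"dz":0,"wx":0,"wy":0,"wz":24.8},{"gripper":1,"dx":0.095,"dy":0.071,"dz":0,"wx":0,"wy":0,"wz":31.1}]'
python3 -m inch '[{"gripper":1,"dx":0.019,"dy":0.014,"dz":0,"wx":0,"wy":0,"wz":6.2},{"gripper":1,"dx":0.038,"dy":0.028,"dz":0,"wx":0,"wy":0,"wz":12.4},{"gripper":1,"dx":0.057,"dy":0.042,"dz":0,"wx":0,"wy":0,"wz":18.6},{"gripper":1,"dx":0.076,"dy":0.057,"dz":0,"wx":0,"wy":0,"wz":24.8},{"gripper":1,"dx":0.095,"dy":0.071,"dz":0,"wx":0,"wy":0,"wz":31.1}]'
python3 -m inch '[{"gripper":1,"dx":0.025,"dy":0.019,"dz":0,"wx":0,"wy":0,"wz":7.1},{"gripper":1,"dx":0.05,"dy":0.038,"dz":0,"wx":0,"wy":0,"wz":14.2},{"gripper":1,"dx":0.075,"dy":0.057,"dz":0,"wx":0,"wy":0,"wz":21.3},{"gripper":1,"dx":0.094,"dy":0.071,"dz":0,"wx":0,"wy":0,"wz":28.4},{"gripper":1,"dx":0.094,"dy":0.071,"dz":0,"wx":0,"wy":0,"wz":31.2}]'
python3 -m inch '[{"gripper":1,"dx":0,"dy":0,"dz":0,"wx":0,"wy":0,"wz":0},{"gripper":1,"dx":0,"dy":0,"dz":0,"wx":0,"wy":0,"wz":0},{"gripper":1,"dx":0,"dy":0,"dz":0,"wx":0,"wy":0,"wz":0},{"gripper":1,"dx":0,"dy":0,"dz":0,"wx":0,"wy":0,"wz":0},{"gripper":1,"dx":0,"dy":0,"dz":0,"wx":0,"wy":0,"wz":0}]'
```

```text
clock: 0.93
eef_pos: [399.3, -365.9, 205.2]
eef_rot: [-3.141, -0.0, 1.48]
wrist_force: [-0.0, -0.5, -0.8]
finger_gap: 94.0
finger_force: 0.0
clock: 1.35
eef_pos: [494.2, -294.9, 205.1]
eef_rot: [-3.141, -0.001, 2.023]
wrist_force: [-0.5, 0.5, -0.6]
finger_gap: 93.9
finger_force: 0.0
clock: 1.77
eef_pos: [589.8, -221.9, 204.5]
eef_rot: [3.141, -0.001, 2.572]
wrist_force: [-0.5, -0.2, 0.2]
finger_gap: 93.9
finger_force: 0.0
clock: 2.18
eef_pos: [587.1, -225.5, 205.6]
eef_rot: [-3.142, 0.0, 2.56]
wrist_force: [0.1, 0.4, -0.9]
finger_gap: 93.9
finger_force: 0.0
```

```bash
python3 -m inch '[{"gripper":1,"dx":0,"dy":0,"dz":-0.03,"wx":0,"wy":0,"wz":0},{"gripper":1,"dx":0,"dy":0,"dz":-0.06,"wx":0,"wy":0,"wz":0},{"gripper":1,"dx":0,"dy":0,"dz":-0.09,"wx":0,"wy":0,"wz":0},{"gripper":1,"dx":0,"dy":0,"dz":-0.12,"wx":0,"wy":0,"wz":0},{"gripper":1,"dx":0,"dy":0,"dz":-0.143,"wx":0,"wy":0,"wz":0}]' 40
python3 -m inch '[{"gripper":0.7,"dx":0,"dy":0,"dz":0,"wx":0,"wy":0,"wz":0},{"gripper":0.5,"dx":0,"dy":0,"dz":0,"wx":0,"wy":0,"wz":0},{"gripper":0.4,"dx":0,"dy":0,"dz":0,"wx":0,"wy":0,"wz":0},{"gripper":0.3,"dx":0,"dy":0,"dz":0,"wx":0,"wy":0,"wz":0},{"gripper":0.2,"dx":0,"dy":0,"dz":0,"wx":0,"wy":0,"wz":0}]'
python3 -m inch '[{"gripper":0.2,"dx":0,"dy":0,"dz":0,"wx":0,"wy":0,"wz":0},{"gripper":0.2,"dx":0,"dy":0,"dz":0,"wx":0,"wy":0,"wz":0},{"gripper":0.1,"dx":0,"dy":0,"dz":0,"wx":0,"wy":0,"wz":0},{"gripper":0.1,"dx":0,"dy":0,"dz":0,"wx":0,"wy":0,"wz":0},{"gripper":0.1,"dx":0,"dy":0,"dz":0,"wx":0,"wy":0,"wz":0}]'
```

```text
clock: 2.6
eef_pos: [586.5, -225.0, 60.2]
eef_rot: [-3.141, -0.002, 2.56]
wrist_force: [-0.4, 0.2, -0.0]
finger_gap: 94.0
finger_force: 0.0
clock: 3.02
eef_pos: [588.1, -225.3, 64.2]
eef_rot: [3.141, 0.003, 2.562]
wrist_force: [0.4, -0.4, 0.8]
finger_gap: 64.0
finger_force: 0.0
clock: 3.43
eef_pos: [587.3, -225.4, 62.6]
eef_rot: [-3.141, 0.0, 2.562]
wrist_force: [-3.0, -5.6, 9.1]
finger_gap: 33.9
finger_force: 40.0
```

```bash
python3 -m inch '[{"gripper":0.1,"dx":0,"dy":0,"dz":0.006,"wx":0,"wy":0,"wz":0},{"gripper":0.1,"dx":0,"dy":0,"dz":0.015,"wx":0,"wy":0,"wz":0},{"gripper":0.1,"dx":0,"dy":0,"dz":0.025,"wx":0,"wy":0,"wz":0},{"gripper":0.1,"dx":0,"dy":0,"dz":0.03,"wx":0,"wy":0,"wz":0},{"gripper":0.1,"dx":0,"dy":0,"dz":0.03,"wx":0,"wy":0,"wz":0}]'
python3 -m inch '[{"gripper":0.1,"dx":0.0005,"dy":0.012,"dz":0,"wx":0,"wy":0,"wz":-2.5},{"gripper":0.1,"dx":0.0015,"dy":0.03,"dz":0,"wx":0,"wy":0,"wz":-7},{"gripper":0.1,"dx":0.002,"dy":0.05,"dz":0,"wx":0,"wy":0,"wz":-11},{"gripper":0.1,"dx":0.003,"dy":0.07,"dz":0,"wx":0,"wy":0,"wz":-15},{"gripper":0.1,"dx":0.004,"dy":0.09,"dz":0,"wx":0,"wy":0,"wz":-19}]'
python3 -m inch '[{"gripper":0.1,"dx":0.001,"dy":0.02,"dz":0,"wx":0,"wy":0,"wz":-4},{"gripper":0.1,"dx":0.002,"dy":0.04,"dz":0,"wx":0,"wy":0,"wz":-8},{"gripper":0.1,"dx":0.003,"dy":0.06,"dz":0,"wx":0,"wy":0,"wz":-12},{"gripper":0.1,"dx":0.004,"dy":0.08,"dz":0,"wx":0,"wy":0,"wz":-16},{"gripper":0.1,"dx":0.004,"dy":0.1,"dz":0,"wx":0,"wy":0,"wz":-20}]'
python3 -m inch '[{"gripper":0.1,"dx":0.001,"dy":0.016,"dz":0,"wx":0,"wy":0,"wz":-4},{"gripper":0.1,"dx":0.001,"dy":0.028,"dz":0,"wx":0,"wy":0,"wz":-7},{"gripper":0.1,"dx":0.001,"dy":0.036,"dz":0,"wx":0,"wy":0,"wz":-9.1},{"gripper":0.1,"dx":0.001,"dy":0.036,"dz":0,"wx":0,"wy":0,"wz":-9.1},{"gripper":0.1,"dx":0.001,"dy":0.036,"dz":0,"wx":0,"wy":0,"wz":-9.1}]'
python3 - <<'E'
from h import *
for n in("scene","top"): cv2.imwrite(f"pics/{n}1.png",manip.camera(n))
s=cv2.imread("pics/scene1.png");t=cv2.imread("pics/top1.png")
cv2.imwrite("pics/d.png",np.hstack([cv2.resize(s[140:360,230:450],(400,400)),cv2.resize(t[150:370,200:420],(400,400))]))
st=manip.read_state();print(st["eef_pos"],st["eef_rot"],st["wrist_force"],st["moment"])
E
```

```text
clock: 3.85
eef_pos: [588.1, -225.1, 94.2]
eef_rot: [3.141, 0.002, 2.562]
wrist_force: [-0.2, -0.4, -9.3]
finger_gap: 33.7
finger_force: 39.9
clock: 4.27
eef_pos: [591.2, -133.9, 92.2]
eef_rot: [-3.141, -0.001, 2.226]
wrist_force: [0.6, -0.2, -9.3]
finger_gap: 33.9
finger_force: 39.9
clock: 4.68
eef_pos: [595.4, -33.9, 92.3]
eef_rot: [-3.142, -0.0, 1.878]
wrist_force: [0.3, -0.1, -8.7]
finger_gap: 34.1
finger_force: 39.9
clock: 5.1
eef_pos: [596.4, 1.2, 92.3]
eef_rot: [-3.141, 0.0, 1.724]
wrist_force: [-0.3, -0.3, -8.8]
finger_gap: 33.9
finger_force: 39.9
[5.96467071e+02 4.47990530e-01 9.23825727e+01] [-3.14151503e+00  1.26399222e-04  1.72307657e+00] [-0.28941539 -0.92209598 -8.98968544] [ 0.03553696 -0.10747351  0.01951341]
```

View pics/d.png

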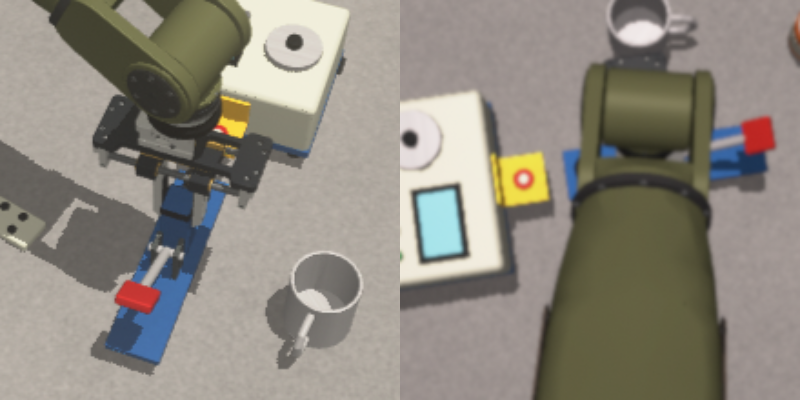

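The jack is held level, the tail points away from the meter, and the yellow bracket lies ahead of it. The saddle is hidden behind the gripper, so I use the pad to check the pose of the jack in the hand.

Run:
```python
from h import *
s=cv2.imread("pics/scene1.png");t=cv2.imread("pics/top1.png")
R=((0,130,90),(8,255,255))
a,_=blob(s,*R,(280,285,325,320));b,_=blob(t,*R,(390,205,420,240))
X=tri(a,b);print(a,b,X)
o=np.array([596.4,0.5]);v=o-X[0][:2];print(np.linalg.norm(v),np.degrees(np.arctan2(v[1],v[0])))
B=((100,120,40),(125,255,255))
# tail right long-edge & end of base in top view, at z=40 (base top)
m=cv2.inRange(cv2.cvtColor(t,cv2.COLOR_BGR2HSV),np.array(B[0]),np.array(B[1]));m[:, :270]=0;m[:220]=0;m[260:]=0;m[:,425:]=0
c=np.vstack(cv2.findContours(m,0,1)[0]);h=cv2.boxPoints(cv2.minAreaRect(c));print(h,[plane("top",p,40)[:2] for p in h])
```

```text
[305.17305236 302.78799489] [396.97160243 224.21636241] (array([ 617.86399975, -132.90595957,  131.55025387]), [np.float64(0.5360570217545525), np.float64(0.5360570217546075)])
135.12162422711637 99.14012224761726
[[289.4417  233.03635]
 [396.88776 217.9031 ]
 [400.57965 244.11551]
 [293.1336  259.24875]] [array([611.65663895, 101.8333876 ]), array([ 649.52627301, -146.05575092]), array([ 588.31944704, -153.98165017]), array([550.92900751,  92.21291171])]
```

The pose in the hand agrees: pad radius is 135 mm, as before the move, and the base centre gives origin (596,1). Next: lower to 3 mm above the bench, then slide in.

```bash
python3 -m inch '[{"gripper":0.1,"dx":0,"dy":0,"dz":-0.008,"wx":0,"wy":0,"wz":0},{"gripper":0.1,"dx":0,"dy":0,"dz":-0.018,"wx":0,"wy":0,"wz":0},{"gripper":0.1,"dx":0,"dy":0,"dz":-0.024,"wx":0,"wy":0,"wz":0},{"gripper":0.1,"dx":0,"dy":0,"dz":-0.0265,"wx":0,"wy":0,"wz":0},{"gripper":0.1,"dx":0,"dy":0,"dz":-0.0265,"wx":0,"wy":0,"wz":0}]'
python3 -m inch '[{"gripper":0.1,"dx":-0.0012,"dy":0.0075,"dz":0,"wx":0,"wy":0,"wz":0},{"gripper":0.1,"dx":-0.0024,"dy":0.015,"dz":0,"wx":0,"wy":0,"wz":0},{"gripper":0.1,"dx":-0.0036,"dy":0.0225,"dz":0,"wx":0,"wy":0,"wz":0},{"gripper":0.1,"dx":-0.0048,"dy":0.03,"dz":0,"wx":0,"wy":0,"wz":0},{"gripper":0.1,"dx":-0.006,"dy":0.038,"dz":0,"wx":0,"wy":0,"wz":0}]'
python3 -m inch '[{"gripper":0.1,"dx":-0.0012,"dy":0.008,"dz":0,"wx":0,"wy":0,"wz":0},{"gripper":0.1,"dx":-0.0024,"dy":0.016,"dz":0,"wx":0,"wy":0,"wz":0},{"gripper":0.1,"dx":-0.0036,"dy":0.024,"dz":0,"wx":0,"wy":0,"wz":0},{"gripper":0.1,"dx":-0.0048,"dy":0.032,"dz":0,"wx":0,"wy":0,"wz":0},{"gripper":0.1,"dx":-0.0063,"dy":0.039,"dz":0,"wx":0,"wy":0,"wz":0}]'
python3 -m inch '[{"gripper":0.1,"dx":0,"dy":0,"dz":0,"wx":0,"wy":0,"wz":0},{"gripper":0.1,"dx":0,"dy":0,"dz":-0.001,"wx":0,"wy":0,"wz":0},{"gripper":0.1,"dx":0,"dy":0,"dz":-0.002,"wx":0,"wy":0,"wz":0},{"gripper":0.1,"dx":0,"dy":0,"dz":-0.003,"wx":0,"wy":0,"wz":0},{"gripper":0.1,"dx":0,"dy":0,"dz":-0.003,"wx":0,"wy":0,"wz":0}]'
python3 -c "
from h import *
for n in('scene','top'): cv2.imwrite(f'pics/{n}2.png',manip.camera(n))"
```

```text
clock: 5.62
eef_pos: [595.9, 0.9, 64.7]
eef_rot: [-3.14, -0.0, 1.722]
wrist_force: [-0.2, -0.2, -9.3]
finger_gap: 33.8
finger_force: 39.9
clock: 6.03
eef_pos: [590.4, 40.1, 66.2]
eef_rot: [3.141, 0.0, 1.723]
wrist_force: [-0.8, 0.7, -8.5]
finger_gap: 33.4
finger_force: 39.9
clock: 6.45
eef_pos: [584.1, 79.0, 66.0]
eef_rot: [3.142, -0.0, 1.722]
wrist_force: [-0.1, 0.8, -9.2]
finger_gap: 33.8
finger_force: 39.9
clock: 6.87
eef_pos: [584.2, 77.7, 62.8]
eef_rot: [-3.142, 0.0, 1.722]
wrist_force: [0.3, -0.4, -8.3]
finger_gap: 34.1
finger_force: 39.9
```

```bash
python3 -m inch '[{"gripper":0.1,"dx":0,"dy":0,"dz":-0.0005,"wx":0,"wy":0,"wz":0},{"gripper":0.1,"dx":0,"dy":0,"dz":-0.001,"wx":0,"wy":0,"wz":0},{"gripper":0.1,"dx":0,"dy":0,"dz":-0.001,"wx":0,"wy":0,"wz":0},{"gripper":0.1,"dx":0,"dy":0,"dz":-0.001,"wx":0,"wy":0,"wz":0},{"gripper":0.1,"dx":0,"dy":0,"dz":-0.001,"wx":0,"wy":0,"wz":0}]'
```

```text
clock: 7.38
eef_pos: [584.3, 77.9, 62.6]
eef_rot: [3.141, 0.0, 1.722]
wrist_force: [-5.6, -1.8, 3.1]
finger_gap: 33.5
finger_force: 40.0
```

```bash
python3 -m inch '[{"gripper":0.45,"dx":0,"dy":0,"dz":0,"wx":0,"wy":0,"wz":0},{"gripper":0.6,"dx":0,"dy":0,"dz":0,"wx":0,"wy":0,"wz":0},{"gripper":0.8,"dx":0,"dy":0,"dz":0,"wx":0,"wy":0,"wz":0},{"gripper":0.8,"dx":0,"dy":0,"dz":0,"wx":0,"wy":0,"wz":0},{"gripper":0.8,"dx":0,"dy":0,"dz":0,"wx":0,"wy":0,"wz":0}]'
python3 -m inch '[{"gripper":0.8,"dx":0,"dy":0,"dz":0.01,"wx":0,"wy":0,"wz":0},{"gripper":0.8,"dx":0,"dy":0,"dz":0.03,"wx":0,"wy":0,"wz":0},{"gripper":0.8,"dx":0,"dy":0,"dz":0.06,"wx":0,"wy":0,"wz":0},{"gripper":0.8,"dx":0,"dy":0,"dz":0.09,"wx":0,"wy":0,"wz":0},{"gripper":0.8,"dx":0,"dy":0,"dz":0.12,"wx":0,"wy":0,"wz":0}]'
python3 -m inch '[{"gripper":0.4,"dx":0.006,"dy":-0.036,"dz":0.02,"wx":0,"wy":0,"wz":0},{"gripper":0.2,"dx":0.011,"dy":-0.072,"dz":0.02,"wx":0,"wy":0,"wz":0},{"gripper":0,"dx":0.017,"dy":-0.108,"dz":0.02,"wx":0,"wy":0,"wz":0},{"gripper":0,"dx":0.02,"dy":-0.13,"dz":0.02,"wx":0,"wy":0,"wz":0},{"gripper":0,"dx":0.02,"dy":-0.13,"dz":0.02,"wx":0,"wy":0,"wz":0}]'
python3 - <<'E'
from h import *
for n in("scene","top"): cv2.imwrite(f"pics/{n}3.png",manip.camera(n))
s=cv2.imread("pics/scene3.png");t=cv2.imread("pics/top3.png")
cv2.imwrite("pics/e.png",np.hstack([cv2.resize(s[160:340,260:440],(400,400)),cv2.resize(t[160:340,230:410],(400,400))]))
R=((0,130,90),(8,255,255))
for im,n,bx,z in((s,"scene",(290,270,345,330),0),(t,"top",(340,200,400,270),0)):
    try:p,_=blob(im,*R,bx);print(n,p,plane(n,p,101))
    except Exception as e:print(n,e)
E
```

```text
clock: 7.8
eef_pos: [584.4, 78.1, 62.1]
eef_rot: [3.141, -0.0, 1.722]
wrist_force: [-0.1, 0.4, -0.4]
finger_gap: 63.7
finger_force: 0.0
clock: 8.22
eef_pos: [584.0, 78.1, 184.2]
eef_rot: [3.141, 0.0, 1.722]
wrist_force: [0.4, 0.5, 0.4]
finger_gap: 75.3
finger_force: 0.0
clock: 8.63
eef_pos: [604.4, -55.8, 202.7]
eef_rot: [3.141, 0.001, 1.719]
wrist_force: [-0.9, 0.1, 0.4]
finger_gap: 45.4
finger_force: 0.0
scene [318.19936204 278.20015949] [605.07623473 -55.75072037 101.        ]
top list index out of range
```

View pics/e.png

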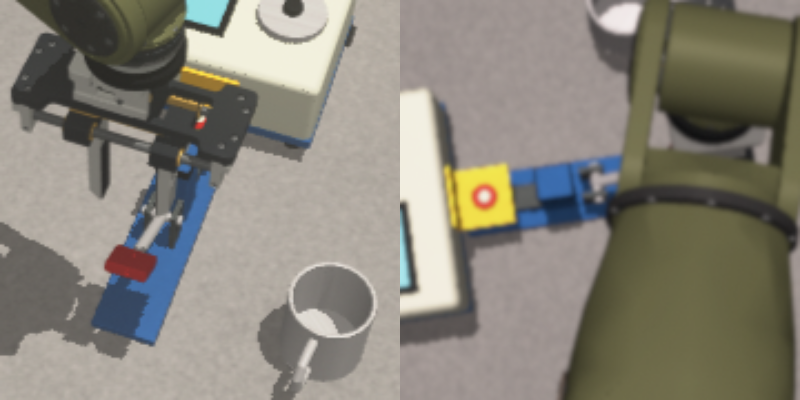

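The jack is on the bench under the bracket. The pad fits origin (584.3,78), so the saddle is about 1.5 mm from the lift point. Now I shut the fingers and come down above the pad.

```bash
python3 - <<'E'
from h import *
t=cv2.imread("pics/top3.png")
p,c=blob(t,(100,120,110),(125,255,255),(285,225,312,255));print(p,plane("top",p,96))
R=((0,130,90),(8,255,255));p,_=blob(t,*R,(250,230,290,265));print(p,plane("top",p,64))
E
python3 -m inch '[{"gripper":0,"dx":0,"dy":0,"dz":0,"wx":0,"wy":0,"wz":0},{"gripper":0,"dx":0,"dy":0,"dz":0,"wx":0,"wy":0,"wz":0},{"gripper":0,"dx":0,"dy":0,"dz":-0.02,"wx":0,"wy":0,"wz":0},{"gripper":0,"dx":0,"dy":0,"dz":-0.05,"wx":0,"wy":0,"wz":0},{"gripper":0,"dx":0,"dy":0,"dz":-0.075,"wx":0,"wy":0,"wz":0}]'
python3 -m inch '[{"gripper":0,"dx":0,"dy":0,"dz":0,"wx":0,"wy":0,"wz":0},{"gripper":0,"dx":0,"dy":0,"dz":0,"wx":0,"wy":0,"wz":0},{"gripper":0,"dx":0,"dy":0,"dz":0,"wx":0,"wy":0,"wz":0},{"gripper":0,"dx":0,"dy":0,"dz":0,"wx":0,"wy":0,"wz":0},{"gripper":0,"dx":0,"dy":0,"dz":0,"wx":0,"wy":0,"wz":0}]'
```

```text
[299.79340278 241.09895833] [584.55302118  74.68624386  96.        ]
[267.60833333 248.025     ] [572.98539523 148.49139735  64.        ]
clock: 9.15
eef_pos: [604.1, -50.8, 126.1]
eef_rot: [3.141, 0.0, 1.724]
wrist_force: [-0.5, -0.4, 0.1]
finger_gap: 4.1
finger_force: 0.0
clock: 9.57
eef_pos: [604.8, -51.9, 128.6]
eef_rot: [3.139, 0.001, 1.722]
wrist_force: [0.1, -0.3, -0.2]
finger_gap: 0.6
finger_force: 0.0
```

```bash
python3 -m inch '[{"gripper":0,"dx":0,"dy":0,"dz":-0.012,"wx":0,"wy":0,"wz":0},{"gripper":0,"dx":0.0005,"dy":-0.003,"dz":-0.021,"wx":0,"wy":0,"wz":0},{"gripper":0,"dx":0.001,"dy":-0.006,"dz":-0.03,"wx":0,"wy":0,"wz":0},{"gripper":0,"dx":0.0014,"dy":-0.009,"dz":-0.038,"wx":0,"wy":0,"wz":0},{"gripper":0,"dx":0.0017,"dy":-0.011,"dz":-0.045,"wx":0,"wy":0,"wz":0}]'
python3 -m inch '[{"gripper":0,"dx":0.0003,"dy":-0.002,"dz":-0.007,"wx":0,"wy":0,"wz":0},{"gripper":0,"dx":0.0005,"dy":-0.003,"dz":-0.014,"wx":0,"wy":0,"wz":0},{"gripper":0,"dx":0.0007,"dy":-0.004,"dz":-0.021,"wx":0,"wy":0,"wz":0},{"gripper":0,"dx":0.0008,"dy":-0.005,"dz":-0.026,"wx":0,"wy":0,"wz":0},{"gripper":0,"dx":0.0008,"dy":-0.005,"dz":-0.026,"wx":0,"wy":0,"wz":0}]'
```

```text
clock: 9.98
eef_pos: [606.1, -63.5, 81.1]
eef_rot: [3.141, 0.0, 1.722]
wrist_force: [-0.2, 0.1, 10.6]
finger_gap: 0.4
finger_force: 4.8
clock: 10.4
eef_pos: [606.9, -67.9, 56.0]
eef_rot: [3.141, -0.001, 1.722]
wrist_force: [-4.3, 3.4, 13.0]
finger_gap: 0.2
finger_force: 6.5
```

```bash
python3 -m inch '[{"gripper":0,"dx":0,"dy":0,"dz":-0.001,"wx":0,"wy":0,"wz":0},{"gripper":0,"dx":0,"dy":0,"dz":-0.001,"wx":0,"wy":0,"wz":0},{"gripper":0,"dx":0,"dy":0,"dz":-0.001,"wx":0,"wy":0,"wz":0},{"gripper":0,"dx":0,"dy":0,"dz":-0.001,"wx":0,"wy":0,"wz":0},{"gripper":0,"dx":0,"dy":0,"dz":-0.001,"wx":0,"wy":0,"wz":0}]'
python3 - <<'E'
from h import *
for n in("scene","top"): cv2.imwrite(f"pics/{n}4.png",manip.camera(n))
s=cv2.imread("pics/scene4.png");t=cv2.imread("pics/top4.png")
cv2.imwrite("pics/f.png",np.hstack([cv2.resize(s[160:340,260:440],(400,400)),cv2.resize(t[160:340,230:410],(400,400))]))
R=((0,130,90),(8,255,255))
p,_=blob(t,*R,(250,230,290,265))
try:q,_=blob(s,*R,(340,198,365,225));print(q,tri(q,p))
except Exception as e:print(e)
print(p,plane("top",p,77))
p,c=blob(t,(100,120,110),(125,255,255),(285,225,312,255));print(p,plane("top",p,96))
E
```

```text
clock: 10.82
eef_pos: [606.9, -67.9, 55.8]
eef_rot: [3.141, -0.0, 1.722]
wrist_force: [-5.1, 2.1, 16.2]
finger_gap: 0.1
finger_force: 8.0
[354.  209.5] (array([576.88683642, 156.26277807,  69.04602991]), [np.float64(4.199570637849107), np.float64(4.199570637848836)])
[265.  247.5] [572.31418651 152.79905758  77.        ]
[299.74652778 241.10069444] [584.54818853  74.78876234  96.        ]
```

View pics/f.png

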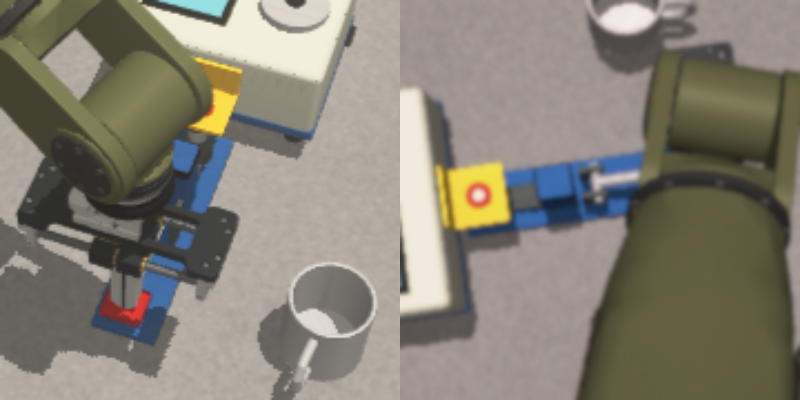

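The meter is lifted: the bracket is up, with the shadow gap clearly visible, and the pad is flat on the stop. The block's pixels have not moved, so the jack did not slide. Now I let the handle up slowly.

```bash
python3 -m inch '[{"gripper":0,"dx":-0.0003,"dy":0.001,"dz":0.006,"wx":0,"wy":0,"wz":0},{"gripper":0,"dx":-0.0005,"dy":0.002,"dz":0.013,"wx":0,"wy":0,"wz":0},{"gripper":0,"dx":-0.0007,"dy":0.003,"dz":0.02,"wx":0,"wy":0,"wz":0},{"gripper":0,"dx":-0.0008,"dy":0.004,"dz":0.026,"wx":0,"wy":0,"wz":0},{"gripper":0,"dx":-0.001,"dy":0.006,"dz":0.032,"wx":0,"wy":0,"wz":0}]'
python3 -m inch '[{"gripper":0,"dx":-0.0003,"dy":0.002,"dz":0.007,"wx":0,"wy":0,"wz":0},{"gripper":0,"dx":-0.0006,"dy":0.004,"dz":0.014,"wx":0,"wy":0,"wz":0},{"gripper":0,"dx":-0.001,"dy":0.007,"dz":0.022,"wx":0,"wy":0,"wz":0},{"gripper":0,"dx":-0.0015,"dy":0.01,"dz":0.032,"wx":0,"wy":0,"wz":0},{"gripper":0,"dx":-0.0015,"dy":0.01,"dz":0.042,"wx":0,"wy":0,"wz":0}]'
python3 -m inch '[{"gripper":0,"dx":0,"dy":0,"dz":0,"wx":0,"wy":0,"wz":0},{"gripper":0,"dx":0,"dy":0,"dz":0,"wx":0,"wy":0,"wz":0},{"gripper":0,"dx":0,"dy":0,"dz":0,"wx":0,"wy":0,"wz":0},{"gripper":0,"dx":0,"dy":0,"dz":0,"wx":0,"wy":0,"wz":0},{"gripper":0,"dx":0,"dy":0,"dz":0,"wx":0,"wy":0,"wz":0}]'
python3 - <<'E'
from h import *
for n in("scene","top"): cv2.imwrite(f"pics/{n}5.png",manip.camera(n))
s=cv2.imread("pics/scene5.png");t=cv2.imread("pics/top5.png")
R=((0,130,90),(8,255,255))
p,_=blob(t,*R,(250,230,290,265));print("ring",p,plane("top",p,64))
p,_=blob(s,*R,(290,260,345,330));print("pad",p,plane("scene",p,101))
p,c=blob(t,(100,120,110),(125,255,255),(285,225,312,255));print(p)
E
```

```text
clock: 11.33
eef_pos: [605.8, -61.9, 87.0]
eef_rot: [3.141, -0.001, 1.722]
wrist_force: [0.7, 1.0, 2.8]
finger_gap: 0.2
finger_force: 1.0
clock: 11.75
eef_pos: [604.0, -51.5, 129.6]
eef_rot: [-3.141, -0.0, 1.723]
wrist_force: [0.0, 0.7, 0.4]
finger_gap: 0.3
finger_force: 0.0
clock: 12.17
eef_pos: [604.0, -52.0, 128.4]
eef_rot: [-3.141, -0.0, 1.722]
wrist_force: [-0.1, 0.1, -0.1]
finger_gap: 0.6
finger_force: 0.0
ring [267.60833333 248.025     ] [572.98539523 148.49139735  64.        ]
pad [318.37766831 278.45812808] [605.67705918 -56.11214607 101.        ]
[299.79340278 241.09895833]
```

The ring and pad are back exactly where they started, so the meter is level, the handle is up and the jack has not moved. Second press:

```bash
python3 -m inch '[{"gripper":0,"dx":0,"dy":0,"dz":-0.012,"wx":0,"wy":0,"wz":0},{"gripper":0,"dx":0.0005,"dy":-0.003,"dz":-0.021,"wx":0,"wy":0,"wz":0},{"gripper":0,"dx":0.001,"dy":-0.006,"dz":-0.03,"wx":0,"wy":0,"wz":0},{"gripper":0,"dx":0.0014,"dy":-0.009,"dz":-0.038,"wx":0,"wy":0,"wz":0},{"gripper":0,"dx":0.0017,"dy":-0.011,"dz":-0.045,"wx":0,"wy":0,"wz":0}]'
python3 -m inch '[{"gripper":0,"dx":0.0003,"dy":-0.002,"dz":-0.007,"wx":0,"wy":0,"wz":0},{"gripper":0,"dx":0.0005,"dy":-0.003,"dz":-0.014,"wx":0,"wy":0,"wz":0},{"gripper":0,"dx":0.0007,"dy":-0.004,"dz":-0.021,"wx":0,"wy":0,"wz":0},{"gripper":0,"dx":0.0008,"dy":-0.005,"dz":-0.026,"wx":0,"wy":0,"wz":0},{"gripper":0,"dx":0.0008,"dy":-0.005,"dz":-0.027,"wx":0,"wy":0,"wz":0}]'
python3 -m inch '[{"gripper":0,"dx":0,"dy":0,"dz":0,"wx":0,"wy":0,"wz":0},{"gripper":0,"dx":0,"dy":0,"dz":0,"wx":0,"wy":0,"wz":0},{"gripper":0,"dx":0,"dy":0,"dz":0,"wx":0,"wy":0,"wz":0},{"gripper":0,"dx":0,"dy":0,"dz":0,"wx":0,"wy":0,"wz":0},{"gripper":0,"dx":0,"dy":0,"dz":0,"wx":0,"wy":0,"wz":0}]'
python3 - <<'E'
from h import *
t=manip.camera("top");R=((0,130,90),(8,255,255))
print(blob(t,*R,(250,230,290,265))[0],blob(t,(100,120,110),(125,255,255),(285,225,312,255))[0],manip.read_state()["wrist_force"])
E
```

```text
clock: 12.68
eef_pos: [605.9, -63.6, 82.9]
eef_rot: [-3.141, 0.0, 1.722]
wrist_force: [-1.1, -1.2, 8.0]
finger_gap: 0.3
finger_force: 4.2
clock: 13.1
eef_pos: [606.7, -68.5, 56.4]
eef_rot: [3.142, 0.0, 1.722]
wrist_force: [-2.7, -0.8, 9.6]
finger_gap: 0.9
finger_force: 5.1
clock: 13.52
eef_pos: [606.7, -68.4, 57.2]
eef_rot: [3.141, 0.0, 1.722]
wrist_force: [-2.9, -2.0, 9.4]
finger_gap: 0.6
finger_force: 4.7
[265.14247312 247.5       ] [299.79340278 241.09895833] [-3.04637587 -1.37806393 10.1992356 ]
```

Same lifted state. I press 2 mm further so the handle sits firmly on its stop, then hand in.

```bash
python3 -m inch '[{"gripper":0,"dx":0,"dy":0,"dz":-0.001,"wx":0,"wy":0,"wz":0},{"gripper":0,"dx":0,"dy":0,"dz":-0.002,"wx":0,"wy":0,"wz":0},{"gripper":0,"dx":0,"dy":0,"dz":-0.002,"wx":0,"wy":0,"wz":0},{"gripper":0,"dx":0,"dy":0,"dz":-0.002,"wx":0,"wy":0,"wz":0},{"gripper":0,"dx":0,"dy":0,"dz":-0.002,"wx":0,"wy":0,"wz":0}]' && python3 -c "
from h import *
t=manip.camera('top')
print(blob(t,(0,130,90),(8,255,255),(250,230,290,265))[0],manip.read_state()['wrist_force'])
print(manip.sign_off())"
```

```text
clock: 13.98
eef_pos: [606.8, -68.5, 55.8]
eef_rot: [3.141, 0.001, 1.722]
wrist_force: [-5.5, -0.6, 16.0]
finger_gap: 1.0
finger_force: 7.9
[265.  247.5] [-6.08238942 -0.8899383  16.76173891]
the job is handed in; nothing more can be done
None
```

I handed the job in at about 14 s with the jack under the lift point, one full stroke pumped and let back up, and the handle pressed down on its stop (about 16 N) with the meter raised; no verdict came back.

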